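# Lock the lid on the spice grinder

## Robot

A 6-joint arm with a two-finger parallel gripper is mounted at the origin on a cart in front of the work surface, level with it; the furniture and walls round the work are solid. World frame = base frame: x ahead of the robot, y to its left, z up, the work surface at z = 0. Lengths are in m, angles in degrees, forces in N, time in s.
With the tool pointing down it reaches from about 0.35 to 0.8 m from the base axis. Payload 7.3 kg.
Tool frame: the origin (TCP) lies at the very end of the fingers, on their centre line; the grasp point (between the pads) lies 19 mm behind it; y points along the fingers, x is the direction in which the jaws open and shut, and the axes are right-handed (so a half turn about y gives the same grasp; the last joint's range is limited). The gripper opens to 85 mm and grips with 20 to 120 N. Pads are 22 mm wide; open, the fingers measure 114 mm over their backs; the gripper's body (76 mm by 85 mm) begins 54 mm behind the grasp point. The pads swing forward as they close: fully open they stand 13 mm farther back than shut.
Start: joints at [67.208, 19.595, 87.324, -0, 73.075, -8.365], TCP at [0.131, 0.508, 0.231] pointing down, gripper open.
Joint ranges: [-145.02, 145.02], [-44.19, 115.74], [2.07, 154.8], [-57.11, 237.11], [16.16, 152.29], [-177.93, 177.93]. Speed limits (degrees/s): [147.25, 147.25, 180, 180, 180, 180].

## Interface

Orientations are given as [roll, pitch, yaw] about the fixed x, y, z axes, in that order (R = Rz(yaw) Ry(pitch) Rx(roll)).
In Python, from plant import telemetry, read_camera, hand_in gives the robot as it stands.
- The arm moves only by the shell command python3 -m pendant 'ROWS'. ROWS is JSON, a list of rows, each an object of numbers: "x", "y", "z": the shift along the world's x, y, z in units of 100 mm (1.0 is 100 mm); "ax", "ay", "az": the turn, a rotation vector about the world's x, y, z in units of 120 degrees (1.0 is 120 degrees); "fingers": the opening in per cent of the stroke, from 0 (shut) to 100 (fully open). In form: [{"x": .., "y": .., "z": .., "ax": .., "ay": .., "az": .., "fingers": ..}, ...]. A call has 1 to 20 rows; each row is the pose to reach, as a shift and turn from the pose commanded when the call began; what a row does not reach only later rows make up. A row lasts 1/8 s, in which the tool goes at most 62.5 mm and 10.7 degrees, less where a joint would pass 70% of its speed; a pose out of reach is approached as far as the arm can. A call with a number of a shift or a turn outside -1 to 1 is refused whole. A call with a gripper value outside its range is refused whole. The fingers move at their own pace and stop on an object; the grip force is fixed at half the most. Time passes only in rows, so rows that repeat a pose let the fingers close. It gives the time, the measured TCP pose, the force and the opening at its end, in the units of the state.
- telemetry.get_state(): the state, without advancing time (a new reading comes with each control period).
- read_camera(name): name is "scene" or "top" or "wrist"; returns a dict with "color" (480x640x3 uint8, blue, green, red), "z_map" (480x640 float32, m along the optical axis (not along the pixel's ray), 0 where there is no reading), "K" (3x3 intrinsics, pixels), "k1" (the pictures are not rectified: a ray, as slopes to the right and down, at radius r is drawn at 1 + k1 r^2 times it, then the intrinsics apply), "extrinsics" (4x4, takes a point from world to camera coordinates). Camera axes: x right, y down, z forward; pixel columns grow to the right and rows downward; lengths in m; the calibration is good to about 2 mm. A picture is of the moment at which its call begins.
- hand_in(): hands the job in, once; it reports no verdict.
The state is a dict: "time": time; "qpos": joint angles; "joint_velocities": joint speeds; "joint_efforts": joint torques, N m; "tool_pos": TCP position; "eef_rot": TCP orientation; "contact_force": force on the tool from outside, world axes, zero at the start; "torque": the same for the moment, N m; "grip_width": finger opening in m.
Only numpy, scipy, OpenCV 4.12 (cv2) and the standard library are available. Lean on these libraries where they do the work, as an engineer would, in place of code of your own. Each camera call takes 0.05 s, during which the arm holds its last target.

## Task

Close the spice grinder with its own lid, the black one with the green grip: set it on so that its two lugs drop through the slots in the collar, then turn it clockwise (seen from above) to its stop and let go. Leave the white storage lid with the blue grip where it lies.

Things in the scene. Friction and masses are not known exactly. Their poses are not given: they have to be found in the camera images.
- grinder: Grey round electric spice grinder, fixed: 110 mm wide, 85 mm high, black button on its -x side. Origin: centre of underside. Lugs enter at the slots with the lid's y along the grinder's y, either way round (10 deg or 5 mm off is fine). From there the lid turns clockwise seen from above, about 75 deg to a stop (60 to 70 is well locked); anticlockwise is blocked.
- collar (a point): Centre of the grinder's mouth, level with the top of its collar, a ledge 8 mm thick; axes as the grinder's. Round opening of 48 mm with two slots 24 mm wide along +y and -y, out to 41 mm from the axis, marked by green dots on the rim (white dots: locked). Cavity below: 82 mm wide, floor 21 mm below this point.
- grinder_lid: Grinder's lid, loose, about 90 g: black disc of 80 mm, green grip bar on top 16 mm thick (x), 56 mm long (y). Origin: centre of underside, z up. Heights: lugs 0-6 mm (a bar 12 mm along x, 68 mm along y, parallel to the grip), neck of 36 mm diameter 0-17, disc 17-23, grip 23-57. Starts upright on its lugs. Seated, the disc rests on the collar: origin 17 mm below point collar.
- storage_lid: Another lid, loose, not to be moved: white disc of 80 mm diameter with a blue grip bar, same heights as the grinder's lid, but with a plain round plug of 60 mm diameter below that does not fit the grinder. Origin: centre of its underside, z up.

How it is judged:
By the outcome, as a careful person would: the job done as asked, in the order asked, and still so for the second after the job is handed in, with the robot touching nothing.
It also fails if it takes over 42 s, if anything falls off the work surface, if the arm or the gripper's body presses on something with over 40 N, if the wrist force passes 120 N, or if a joint passes its speed limit or range.

## Working session

There is one attempt and no reset: what is moved stays moved. The work goes in short steps, Python scripts to look and compute and a shell command to move; the robot and the scene stay as the last step left them, time stands still between calls to the robot, and variables do not carry over. Pictures are saved under pics/ and viewed, and the job is handed in when it is done.

```bash
mkdir -p pics; ls; python3 - <<'E'
from plant import telemetry, read_camera
import cv2,numpy as np
print(telemetry.get_state())
for n in ("scene","top"):
    c=read_camera(n); cv2.imwrite(f"pics/{n}0.png",c["color"]); np.savez(f"pics/{n}0.npz",**c)
    print(n,c["K"],c["k1"],c["extrinsics"])
E
```

```text
pics
{'time': 0.0, 'qpos': array([ 6.72073220e+01,  1.96367060e+01,  8.73783733e+01, -4.96829963e-04,
        7.30761118e+01, -8.36634601e+00]), 'joint_velocities': array([ 0.05256404,  0.0129297 , -0.04159352, -0.0318557 ,  0.1377337 ,
       -0.03123966]), 'joint_efforts': array([ 5.84334994e-04, -4.33679652e+01, -2.46017736e+01, -4.73225384e-05,
        7.81299546e-03, -1.82186443e-05]), 'tool_pos': array([0.13062352, 0.50805887, 0.23061657]), 'eef_rot': array([-89.98720153,   0.09028978,  75.57382314]), 'contact_force': array([ 0.00259212,  0.15477373, -1.21856646]), 'torque': array([-0.04179547,  0.03760741,  0.03008222]), 'grip_width': 0.08531898161445464}
scene [[449.60516633   0.         315.33574613]
 [  0.         449.60516633 243.13458277]
 [  0.           0.           1.        ]] -0.06345292489321314 [[-0.85605733 -0.51683653  0.00677133  0.3825258 ]
 [-0.43712228  0.71690784 -0.54310888  0.3005787 ]
 [ 0.27584409 -0.46789224 -0.83963497  0.75995473]
 [ 0.          0.          0.          1.        ]]
top [[616.33229684   0.         308.71284187]
 [  0.         616.33229684 227.56850145]
 [  0.           0.           1.        ]] -0.1124940905501662 [[ 0.00305186 -0.99922345  0.03928326 -0.08708709]
 [-0.98420951 -0.00995383 -0.17672738  0.48229282]
 [ 0.17698116 -0.03812361 -0.9834756   0.93957015]
 [ 0.          0.          0.          1.        ]]
```

View pics/scene0.png

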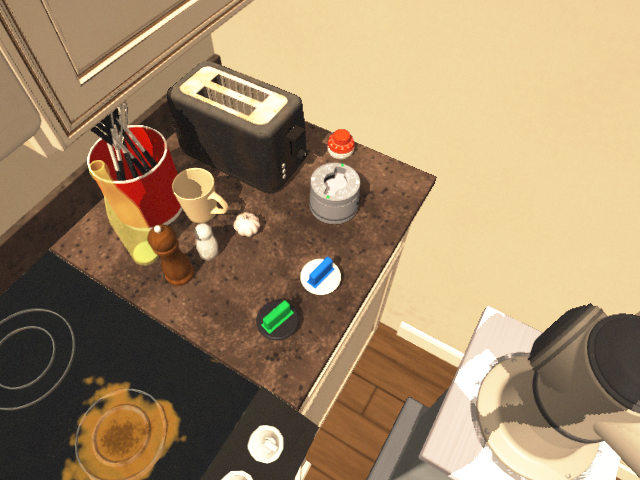

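View pics/top0.png

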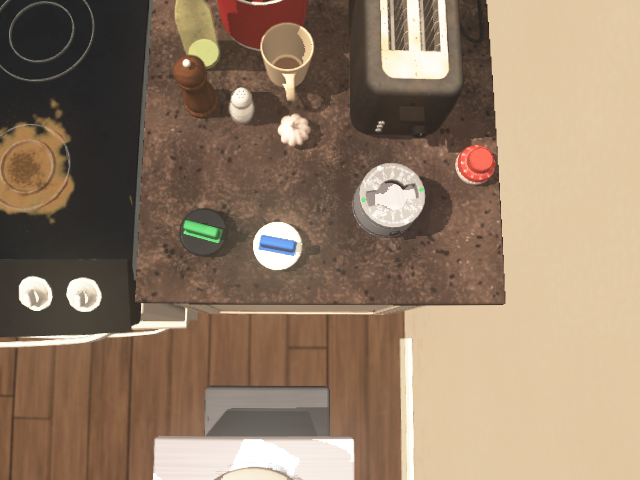

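```bash
cat > h.py <<'E'
import numpy as np,cv2
def ray(c,uv):
    K=c["K"];k1=float(c["k1"]);p=np.atleast_2d(np.asarray(uv,float))
    s=cv2.undistortPoints(p.reshape(-1,1,2),K,np.array([k1,0,0,0.])).reshape(-1,2)
    E=c["extrinsics"];R=E[:3,:3];t=E[:3,3]
    d=np.c_[s,np.ones(len(s))]@R
    return -R.T@t,d
def onz(c,uv,z):
    o,d=ray(c,uv); return o+d*((z-o[2])/d[:,2])[:,None]
def dep(c,uv):
    o,d=ray(c,uv); uv=np.atleast_2d(uv).round().astype(int); return o+d*c["z_map"][uv[:,1],uv[:,0]][:,None]
def mask(c,col):
    h=cv2.cvtColor(c["color"],cv2.COLOR_BGR2HSV)
    lo,hi={"green":((45,120,60),(80,255,255)),"blue":((100,140,60),(125,255,255))}[col]
    return cv2.inRange(h,lo,hi)
def blobs(m,amin=4):
    n,l,s,ce=cv2.connectedComponentsWithStats(m)
    return [(s[i,4],ce[i],np.argwhere(l==i)[:,::-1]) for i in range(1,n) if s[i,4]>=amin]
E
python3 - <<'E'
from h import *
for n in ("top","scene"):
    c=dict(np.load(f"pics/{n}0.npz"))
    for col in("green","blue"):
        for a,ce,px in blobs(mask(c,col)):
            P=dep(c,px); 
            print(n,col,a,ce.round(1),"mean",P.mean(0).round(4),"zpct",np.percentile(P[:,2],[5,50,95]).round(4))
            if a>100:
                T=P[P[:,2]>np.percentile(P[:,2],95)-.006]
                # restrict to top face, minAreaRect in mm
                r=cv2.minAreaRect((T[:,:2]*1000).astype(np.float32));print("  toprect",r)
    # grinder collar: depth points
    px=np.argwhere(c["z_map"]>0)[:,::-1];P=dep(c,px)
    m=(P[:,2]>.078)&(P[:,2]<.092)&(P[:,0]>.2)&(P[:,0]<.6)
    g={"top":(390,198),"scene":(335,185)}[n]
    m&=np.hypot(*(px-g).T)<50
    print(n,"collar",m.sum(),P[m].mean(0),cv2.minEnclosingCircle((P[m][:,:2]*1000).astype(np.float32)))
c=dict(np.load("pics/top0.npz"))
im=cv2.resize(c["color"][130:290,160:460],None,fx=2.6,fy=2.6,interpolation=cv2.INTER_CUBIC);cv2.imwrite("pics/topz.png",im)
E
```

```text
top green 4 [420.5 189.5] mean [ 0.5375 -0.2569  0.0868] zpct [0.0851 0.087  0.088 ]
top green 226 [199.4 227.4] mean [0.4791 0.0884 0.0576] zpct [0.0545 0.0576 0.0601]
  toprect ((478.32757568359375, 87.88108825683594), (51.59774398803711, 14.274667739868164), 75.85834503173828)
top green 79 [197.9 235.9] mean [0.4707 0.0947 0.026 ] zpct [0.0235 0.0258 0.029 ]
top collar 2423 [ 0.52821691 -0.21132744  0.08568021] ((529.556396484375, -212.01475524902344), 52.59381103515625)
scene green 4 [327.5 196.5] mean [ 0.5204 -0.1684  0.0862] zpct [0.0856 0.086  0.087 ]
scene green 547 [276.7 316.4] mean [0.4723 0.0919 0.0534] zpct [0.0236 0.0491 0.0591]
  toprect ((379.0305480957031, 211.5897674560547), (48.61920928955078, 358.80853271484375), 38.08955001831055)
scene blue 398 [320.7 272.2] mean [ 0.4504 -0.0247  0.0575] zpct [0.0247 0.0533 0.0592]
  toprect ((366.75640869140625, 144.58639526367188), (39.44206619262695, 450.5710144042969), 26.31024742126465)
scene collar 1173 [ 0.52649946 -0.20983222  0.0849468 ] ((526.338623046875, -212.60906982421875), 53.946292877197266)
```

View pics/topz.png

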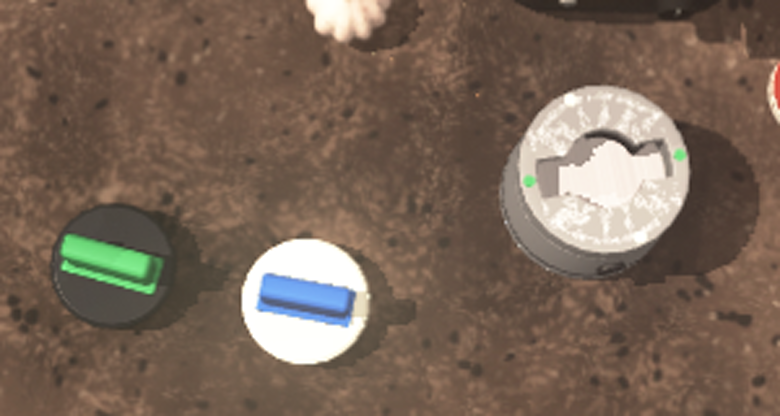

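```bash
python3 - <<'E'
from h import *
c=dict(np.load("pics/top0.npz"));s=dict(np.load("pics/scene0.npz"))
hs=cv2.cvtColor(c["color"],cv2.COLOR_BGR2HSV)
D=[]
for n,cc,g in(("top",c,(390,198)),("scene",s,(335,185))):
    m=mask(cc,"green")*0+cv2.inRange(cv2.cvtColor(cc["color"],cv2.COLOR_BGR2HSV),(40,60,60),(85,255,255))
    pts=[]
    for a,ce,px in blobs(m,2):
        if np.hypot(*(ce-g))<45: P=onz(cc,ce,.085)[0];print(n,a,ce.round(1),P.round(4));pts.append(P)
    if len(pts)==2:
        p,q=sorted(pts,key=lambda p:-p[1]);d=p-q;print("mid",(p+q)/2,"len",np.linalg.norm(d),"yaw of y-axis-90",np.degrees(np.arctan2(d[1],d[0]))-90)
# collar rim circle top: contour of depth mask
# discs
for n,cc,g,z,name in(("top",c,(203,232),.023,"green"),("top",c,(277,246),.023,"white"),("scene",s,(277,319),.023,"green"),("scene",s,(321,277),.023,"white")):
    v=cv2.cvtColor(cc["color"],cv2.COLOR_BGR2GRAY)
    px=np.argwhere(cc["z_map"]>0)[:,::-1];px=px[np.hypot(*(px-g).T)<38];P=dep(cc,px)
    m=(P[:,2]>.014)&(P[:,2]<.030)
    Q=onz(cc,px[m],.023)
    print(n,name,m.sum(),cv2.minEnclosingCircle((Q[:,:2]*1000).astype(np.float32)))
# grip top in scene
for n,cc,g in(("top",c,(203,232)),("scene",s,(277,319)),("top",c,(277,246)),("scene",s,(321,277))):
    px=np.argwhere(cc["z_map"]>0)[:,::-1];px=px[np.hypot(*(px-g).T)<38];P=dep(cc,px);T=P[(P[:,2]>.050)&(P[:,2]<.065)]
    print(n,len(T),np.median(T[:,2]),cv2.minAreaRect((T[:,:2]*1000).astype(np.float32)))
E
```

```text
top 19 [421.  189.1] [ 0.5386 -0.2582  0.085 ]
top 18 [363.1 199.3] [ 0.521  -0.1666  0.085 ]
mid [ 0.52980016 -0.2123901   0.085     ] len 0.09318903845507648 yaw of y-axis-90 10.86077352700913
scene 10 [342.  164.8] [ 0.5381 -0.2603  0.085 ]
scene 12 [327.5 196.5] [ 0.5209 -0.1693  0.085 ]
mid [ 0.52948945 -0.21477585  0.085     ] len 0.09266633152004888 yaw of y-axis-90 10.715667722899525
top green 1399 ((478.0813293457031, 86.68912506103516), 39.81656265258789)
top white 1436 ((457.0290832519531, -33.34062194824219), 39.859256744384766)
scene green 927 ((477.8212585449219, 86.20613861083984), 40.082374572753906)
scene white 808 ((455.75103759765625, -33.361289978027344), 40.15010070800781)
top 358 0.057378850293377526 ((478.7757568359375, 87.18934631347656), (55.25522232055664, 16.783782958984375), 74.64134979248047)
scene 265 0.05686847827559971 ((477.3318786621094, 85.91940307617188), (55.260902404785156, 17.085596084594727), 74.62327575683594)
top 365 0.05749464331403664 ((457.1418151855469, -33.18359375), (55.830162048339844, 16.512107849121094), 78.73695373535156)
scene 230 0.05663872240623957 ((456.19354248046875, -33.96571350097656), (56.10166549682617, 16.334264755249023), 80.5433349609375)
```

```bash
python3 - <<'E'
from h import *
c=dict(np.load("pics/top0.npz"))
px=np.argwhere(c["z_map"]>0)[:,::-1];P=dep(c,px)
m=(P[:,2]>.10)&(P[:,2]<.4)&(P[:,0]>.3)&(abs(P[:,1]+.21)<.13)
print(P[m].min(0),P[m].max(0)); 
for y in np.arange(-.33,-.09,.03):
    k=m&(abs(P[:,1]-y)<.01)
    if k.any():print(round(y,2),P[k][:,0].min(),P[k][:,2].max())
E
python3 -m pendant '[{"x":0.28,"y":-0.35,"az":-0.065},{"x":0.56,"y":-0.7,"az":-0.13},{"x":0.84,"y":-1.0,"az":-0.19}]'
python3 -m pendant '[{"x":0.28,"y":-0.35,"az":-0.065},{"x":0.56,"y":-0.7,"az":-0.13},{"x":0.84,"y":-1.0,"az":-0.19}]'
python3 -m pendant '[{"x":0.28,"y":-0.35,"az":-0.065},{"x":0.56,"y":-0.7,"az":-0.13},{"x":0.84,"y":-1.0,"az":-0.19}]'
python3 -m pendant '[{"x":0.28,"y":-0.35,"z":-0.1,"az":-0.065},{"x":0.56,"y":-0.7,"z":-0.3,"az":-0.13},{"x":0.84,"y":-1.0,"z":-0.5,"az":-0.188},{"x":0.84,"y":-1.0,"z":-0.6,"az":-0.188}]'
```

```text
[ 0.62548836 -0.30784211  0.10000197] [ 0.85811164 -0.08283842  0.18765995]
-0.3 0.6526392596403545 0.18640423637056536
-0.27 0.6512121444402433 0.186815129679073
-0.24 0.6254883561417167 0.18751828975508622
-0.21 0.6264975051128536 0.18761038686428455
-0.18 0.6509204426668116 0.18765995168306615
-0.15 0.6633209042487727 0.1746313259683695
-0.09 0.7622920611299783 0.10150389150056849schema error: expected keys x, y, z, ax, ay, az, fingers
schema error: expected keys x, y, z, ax, ay, az, fingers
schema error: expected keys x, y, z, ax, ay, az, fingers
schema error: expected keys x, y, z, ax, ay, az, fingers
```

```bash

python3 -m pendant '[{"x":0.28,"y":-0.35,"z":0,"ax":0,"ay":0,"az":-0.065,"fingers":100},{"x":0.56,"y":-0.7,"z":0,"ax":0,"ay":0,"az":-0.13,"fingers":100},{"x":0.84,"y":-1.0,"z":0,"ax":0,"ay":0,"az":-0.19,"fingers":100}]'
```

```text
time: 0.48
tool_pos: [0.2152, 0.4071, 0.231]
eef_rot: [-90.0, 0.0, 52.6]
contact_force: [0.7, 0.0, -0.3]
grip_width: 0.0855
```

```bash

python3 -m pendant '[{"x":0.28,"y":-0.35,"z":0,"ax":0,"ay":0,"az":-0.065,"fingers":100},{"x":0.56,"y":-0.7,"z":0,"ax":0,"ay":0,"az":-0.13,"fingers":100},{"x":0.84,"y":-1.0,"z":0,"ax":0,"ay":0,"az":-0.19,"fingers":100}]'
python3 -m pendant '[{"x":0.28,"y":-0.35,"z":0,"ax":0,"ay":0,"az":-0.065,"fingers":100},{"x":0.56,"y":-0.7,"z":0,"ax":0,"ay":0,"az":-0.13,"fingers":100},{"x":0.84,"y":-1.0,"z":0,"ax":0,"ay":0,"az":-0.19,"fingers":100}]'
python3 -m pendant '[{"x":0.28,"y":-0.35,"z":-0.1,"ax":0,"ay":0,"az":-0.065,"fingers":80},{"x":0.56,"y":-0.7,"z":-0.3,"ax":0,"ay":0,"az":-0.13,"fingers":80},{"x":0.84,"y":-1.0,"z":-0.5,"ax":0,"ay":0,"az":-0.188,"fingers":80},{"x":0.84,"y":-1.0,"z":-0.6,"ax":0,"ay":0,"az":-0.188,"fingers":80}]'
python3 - <<'E'
from plant import telemetry, read_camera
import cv2,numpy as np
print(telemetry.get_state()["tool_pos"],telemetry.get_state()["eef_rot"])
for n in ("wrist",):
    c=read_camera(n); cv2.imwrite(f"pics/{n}1.png",c["color"]); np.savez(f"pics/{n}1.npz",**c)
E
```

```text
time: 0.85
tool_pos: [0.2993, 0.3071, 0.2312]
eef_rot: [-90.0, 0.0, 29.7]
contact_force: [-0.0, -0.1, -0.5]
grip_width: 0.0856
time: 1.23
tool_pos: [0.3833, 0.2071, 0.2311]
eef_rot: [-90.0, 0.0, 6.9]
contact_force: [-0.2, 0.4, -0.3]
grip_width: 0.0852
time: 1.72
tool_pos: [0.4676, 0.1066, 0.1698]
eef_rot: [-90.0, 0.1, -15.6]
contact_force: [-0.2, 0.3, -0.2]
grip_width: 0.068
[0.46762243 0.10655656 0.16982549] [-9.00489297e+01  8.02831327e-02 -1.56190525e+01]
```

View pics/wrist1.png

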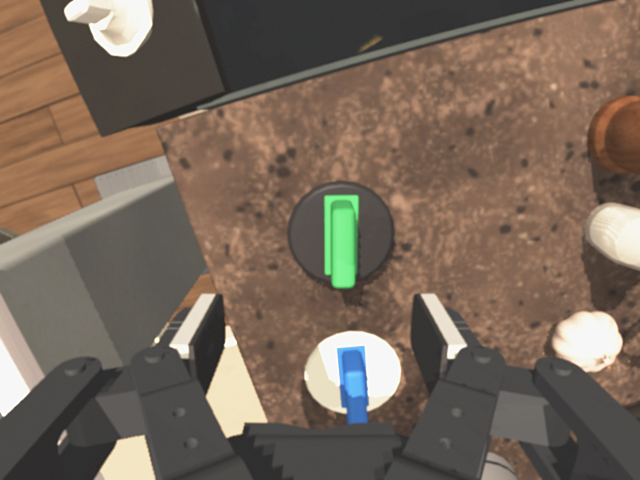

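```bash
python3 - <<'E'
from h import *
c=dict(np.load("pics/wrist1.npz"))
px=np.argwhere(c["z_map"]>0)[:,::-1];px=px[np.hypot(*(px-(342,235)).T)<75];P=dep(c,px)
T=P[(P[:,2]>.050)&(P[:,2]<.065)]
print(len(T),np.median(T[:,2]),cv2.minAreaRect((T[:,:2]*1000).astype(np.float32)))
m=(P[:,2]>.015)&(P[:,2]<.03);Q=P[m];print(cv2.minEnclosingCircle((Q[:,:2]*1000).astype(np.float32)))
E
```

```text
1942 0.0560351127757891 ((479.2900390625, 87.4143295288086), (55.43852233886719, 16.069799423217773), 75.05413818359375)
((479.0047607421875, 86.86570739746094), 40.027767181396484)
```

The wrist view shows the grip at (342,240), upright in the image and so in line with the jaws. Its measured position agrees with the other views to about 1 mm.

```bash

python3 -m pendant '[{"x":0.11,"y":-0.2,"z":-0.1,"ax":0,"ay":0,"az":0.004,"fingers":80},{"x":0.11,"y":-0.2,"z":-0.5,"ax":0,"ay":0,"az":0.004,"fingers":80},{"x":0.11,"y":-0.2,"z":-0.95,"ax":0,"ay":0,"az":0.004,"fingers":80},{"x":0.11,"y":-0.2,"z":-0.95,"ax":0,"ay":0,"az":0.004,"fingers":80}]'
python3 -m pendant '[{"x":0,"y":0,"z":-0.22,"ax":0,"ay":0,"az":0,"fingers":80},{"x":0,"y":0,"z":-0.43,"ax":0,"ay":0,"az":0,"fingers":80},{"x":0,"y":0,"z":-0.43,"ax":0,"ay":0,"az":0,"fingers":80}]'
```

```text
time: 2.28
tool_pos: [0.475, 0.0892, 0.0744]
eef_rot: [-90.1, 0.4, -14.8]
contact_force: [-1.2, 0.3, -0.2]
grip_width: 0.0684
time: 2.65
tool_pos: [0.4777, 0.089, 0.0342]
eef_rot: [-90.0, 0.0, -14.8]
contact_force: [0.1, 0.4, -0.0]
grip_width: 0.0679
```

```bash

python3 -m pendant '[{"x":0,"y":0,"z":0,"ax":0,"ay":0,"az":0,"fingers":0},{"x":0,"y":0,"z":0,"ax":0,"ay":0,"az":0,"fingers":0},{"x":0,"y":0,"z":0,"ax":0,"ay":0,"az":0,"fingers":0},{"x":0,"y":0,"z":0,"ax":0,"ay":0,"az":0,"fingers":0},{"x":0,"y":0,"z":0,"ax":0,"ay":0,"az":0,"fingers":0},{"x":0,"y":0,"z":0,"ax":0,"ay":0,"az":0,"fingers":0},{"x":0,"y":0,"z":0,"ax":0,"ay":0,"az":0,"fingers":0}]'
```

```text
time: 3.52
tool_pos: [0.4784, 0.0885, 0.0341]
eef_rot: [-90.0, -0.1, -14.9]
contact_force: [-1.3, 0.0, 6.6]
grip_width: 0.0146
```

```bash

python3 -m pendant '[{"x":0,"y":0,"z":0.2,"ax":0,"ay":0,"az":0,"fingers":0},{"x":0,"y":0,"z":0.6,"ax":0,"ay":0,"az":0,"fingers":0},{"x":0,"y":0,"z":1.0,"ax":0,"ay":0,"az":0,"fingers":0},{"x":0,"y":0,"z":1.0,"ax":0,"ay":0,"az":0,"fingers":0}]'
python3 -m pendant '[{"x":0.05,"y":-0.3,"z":0.2,"ax":0,"ay":0,"az":0.02,"fingers":0},{"x":0.1,"y":-0.7,"z":0.4,"ax":0,"ay":0,"az":0.05,"fingers":0},{"x":0.17,"y":-1.0,"z":0.4,"ax":0,"ay":0,"az":0.07,"fingers":0}]'
python3 -m pendant '[{"x":0.06,"y":-0.35,"z":0,"ax":0,"ay":0,"az":0.02,"fingers":0},{"x":0.11,"y":-0.7,"z":0,"ax":0,"ay":0,"az":0.05,"fingers":0},{"x":0.17,"y":-1.0,"z":0,"ax":0,"ay":0,"az":0.07,"fingers":0}]'
python3 -m pendant '[{"x":0.06,"y":-0.35,"z":0,"ax":0,"ay":0,"az":0.02,"fingers":0},{"x":0.11,"y":-0.7,"z":0,"ax":0,"ay":0,"az":0.05,"fingers":0},{"x":0.17,"y":-1.0,"z":0,"ax":0,"ay":0,"az":0.074,"fingers":0},{"x":0.17,"y":-1.0,"z":0,"ax":0,"ay":0,"az":0.074,"fingers":0},{"x":0.17,"y":-1.0,"z":0,"ax":0,"ay":0,"az":0.074,"fingers":0}]'
cat > look.py <<'E'
import sys
from plant import telemetry, read_camera
from h import *
s=telemetry.get_state();print(s["time"],s["tool_pos"].round(4),s["eef_rot"].round(2),s["contact_force"].round(1),s["grip_width"])
t=sys.argv[1]
for n in ("top","scene","wrist"):
    c=read_camera(n); np.savez(f"pics/{n}{t}.npz",**c);cv2.imwrite(f"pics/{n}{t}.png",c["color"])
a=cv2.imread(f"pics/top{t}.png")[100:300,260:480];b=cv2.imread(f"pics/scene{t}.png")[100:300,240:460]
w=cv2.imread(f"pics/wrist{t}.png")
o=np.vstack([cv2.resize(np.hstack([a,b]),(792,360))]);cv2.imwrite(f"pics/m{t}.png",o)
E
python3 look.py 2
```

```text
time: 4.03
tool_pos: [0.4794, 0.0885, 0.1359]
eef_rot: [-89.9, -0.3, -14.9]
contact_force: [-0.7, 0.6, -1.5]
grip_width: 0.015
time: 4.4
tool_pos: [0.4949, -0.0128, 0.1734]
eef_rot: [-90.0, -0.0, -6.4]
contact_force: [-0.5, -0.5, -2.2]
grip_width: 0.015
time: 4.78
tool_pos: [0.511, -0.1126, 0.1717]
eef_rot: [-89.9, 0.1, 2.0]
contact_force: [0.6, -0.8, -1.2]
grip_width: 0.0149
time: 5.4
tool_pos: [0.5281, -0.2108, 0.172]
eef_rot: [-89.9, 0.1, 10.7]
contact_force: [0.1, 0.4, -1.4]
grip_width: 0.0149
5.4 [ 0.5281 -0.2108  0.172 ] [-89.88   0.11  10.74] [ 0.1  0.4 -1.4] 0.014908721225852685
```

View pics/m2.png

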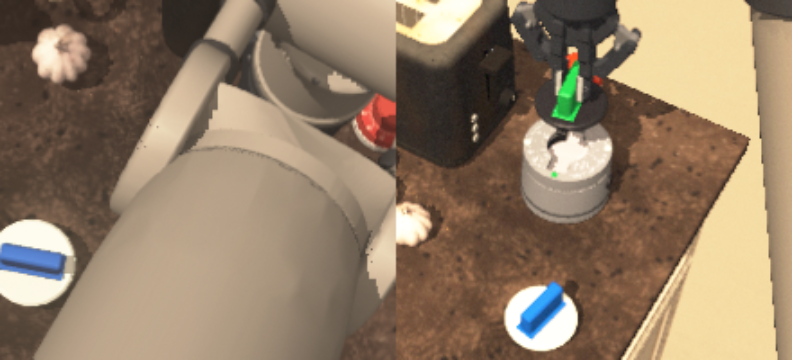

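View pics/wrist2.png

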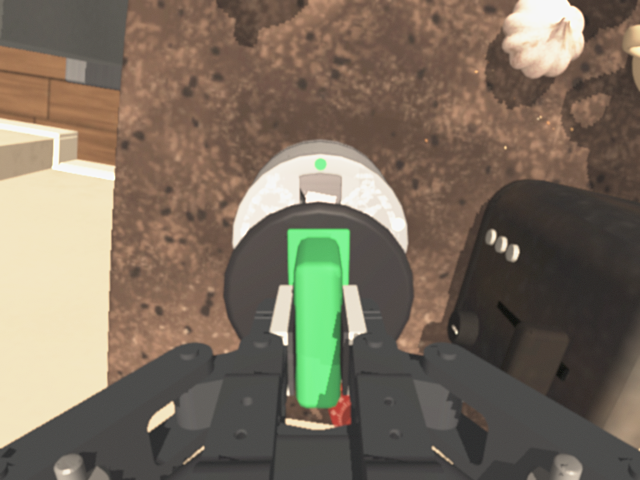

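The lid is held above the grinder: in the wrist view the near slot and its green dot at (320,163) line up with the grip. Next I measure how the lid sits in the hand.

```bash
python3 - <<'E'
from h import *
c=dict(np.load("pics/wrist2.npz"));s=dict(np.load("pics/scene2.npz"))
px=np.argwhere(c["z_map"]>0)[:,::-1]
h=cv2.cvtColor(c["color"],cv2.COLOR_BGR2HSV);v=h[px[:,1],px[:,0]]
k=(px[:,1]>195)&(px[:,1]<335)&(abs(px[:,0]-318)<100);p=px[k];P=dep(c,p);v=v[k]
d=(P[:,2]>.145)&(P[:,2]<.175)&(v[:,2]<80)
Q=P[d];A=np.c_[Q[:,:2],np.ones(len(Q))];co=np.linalg.lstsq(A,Q[:,2],rcond=None)[0];print("disc plane",co,"tilt deg",np.degrees(co[:2]),"z",np.median(Q[:,2]))
# upper edge of disc: leading contour circle fit
hull=cv2.convexHull((Q[:,:2]*1000).astype(np.float32)).reshape(-1,2)
print(cv2.minEnclosingCircle(hull),len(Q))
g=mask(c,"green");gp=np.argwhere(g>0)[:,::-1];G=dep(c,gp);T=G[G[:,2]>.185];print("grip",np.median(T[:,2]),cv2.minAreaRect((T[:,:2]*1000).astype(np.float32)))
m=cv2.inRange(h,(40,60,60),(85,255,255))
for a,ce,q in blobs(m,10):
    print(a,ce,onz(c,ce,.085))
# scene disc
px=np.argwhere(s["z_map"]>0)[:,::-1];hs=cv2.cvtColor(s["color"],cv2.COLOR_BGR2HSV)
P=dep(s,px);m=(np.hypot(P[:,0]-.529,P[:,1]+.213)<.06)&(P[:,2]>.146)&(P[:,2]<.17)
Q=P[m];print(m.sum(),cv2.minEnclosingCircle((Q[:,:2]*1000).astype(np.float32)),np.median(Q[:,2]))
E
```

```text
disc plane [ 0.00890845 -0.02599727  0.15031654] tilt deg [ 0.51041641 -1.48953379] z 0.16025521935703982
((528.78125, -211.35987854003906), 39.357147216796875) 1635
grip 0.19480226290701327 ((524.1414184570312, -188.74307250976562), (16.005699157714844, 100.18692779541016), 11.388810157775879)
108 [320.07407407 163.87037037] [[ 0.52124829 -0.16710245  0.085     ]]
9249 [317.76483944 309.97242945] [[ 0.53681462 -0.25522063  0.085     ]]
666 ((526.1685180664062, -211.59591674804688), 40.329315185546875) 0.1619375968347307
```

```bash

python3 -m pendant '[{"x":0.01,"y":-0.015,"z":-0.2,"ax":0,"ay":0,"az":0,"fingers":0},{"x":0.01,"y":-0.015,"z":-0.4,"ax":0,"ay":0,"az":0,"fingers":0},{"x":0.01,"y":-0.015,"z":-0.5,"ax":0,"ay":0,"az":0,"fingers":0},{"x":0.01,"y":-0.015,"z":-0.56,"ax":0,"ay":0,"az":0,"fingers":0},{"x":0.01,"y":-0.015,"z":-0.58,"ax":0,"ay":0,"az":0,"fingers":0}]'
python3 -m pendant '[{"x":0,"y":0,"z":-0.03,"ax":0,"ay":0,"az":0,"fingers":0},{"x":0,"y":0,"z":-0.06,"ax":0,"ay":0,"az":0,"fingers":0},{"x":0,"y":0,"z":-0.08,"ax":0,"ay":0,"az":0,"fingers":0},{"x":0,"y":0,"z":-0.08,"ax":0,"ay":0,"az":0,"fingers":0}]'
```

```text
time: 6.18
tool_pos: [0.5299, -0.2129, 0.1155]
eef_rot: [-90.0, -0.0, 10.8]
contact_force: [0.4, 0.3, -1.0]
grip_width: 0.015
time: 6.68
tool_pos: [0.5297, -0.2131, 0.1072]
eef_rot: [-90.0, 0.0, 10.8]
contact_force: [-0.2, -1.0, -1.6]
grip_width: 0.0145
```

```bash

python3 -m pendant '[{"x":0,"y":0,"z":-0.02,"ax":0,"ay":0,"az":0,"fingers":0},{"x":0,"y":0,"z":-0.04,"ax":0,"ay":0,"az":0,"fingers":0},{"x":0,"y":0,"z":-0.04,"ax":0,"ay":0,"az":0,"fingers":0}]'
python3 -m pendant '[{"x":0,"y":0,"z":-0.01,"ax":0,"ay":0,"az":0,"fingers":0},{"x":0,"y":0,"z":-0.02,"ax":0,"ay":0,"az":0,"fingers":0},{"x":0,"y":0,"z":-0.02,"ax":0,"ay":0,"az":0,"fingers":0}]'
```

```text
time: 7.05
tool_pos: [0.5297, -0.213, 0.1031]
eef_rot: [-90.0, 0.0, 10.8]
contact_force: [-0.3, 0.7, -1.2]
grip_width: 0.0143
time: 7.42
tool_pos: [0.5299, -0.2131, 0.1022]
eef_rot: [-90.0, -0.0, 10.8]
contact_force: [-0.8, -0.0, 5.0]
grip_width: 0.0149
```

```bash

python3 -m pendant '[{"x":0,"y":0,"z":0.005,"ax":0,"ay":0,"az":-0.05,"fingers":0},{"x":0,"y":0,"z":0.005,"ax":0,"ay":0,"az":-0.1,"fingers":0},{"x":0,"y":0,"z":0.005,"ax":0,"ay":0,"az":-0.15,"fingers":0},{"x":0,"y":0,"z":0.005,"ax":0,"ay":0,"az":-0.2,"fingers":0},{"x":0,"y":0,"z":0.005,"ax":0,"ay":0,"az":-0.25,"fingers":0},{"x":0,"y":0,"z":0.005,"ax":0,"ay":0,"az":-0.25,"fingers":0}]'; python3 look.py 3;  python3 -c "
from plant import telemetry as t;print(t.get_state()['torque'])"
```

```text
time: 8.18
tool_pos: [0.5301, -0.2132, 0.1023]
eef_rot: [-90.0, -0.1, -19.2]
contact_force: [0.7, 0.2, 2.4]
grip_width: 0.015
8.175 [ 0.5301 -0.2132  0.1023] [-9.001e+01 -6.000e-02 -1.918e+01] [0.7 0.2 2.4] 0.014957657396230865
[-5.29239901e-05  1.22801443e-01 -8.11149359e-02]
```

View pics/m3.png

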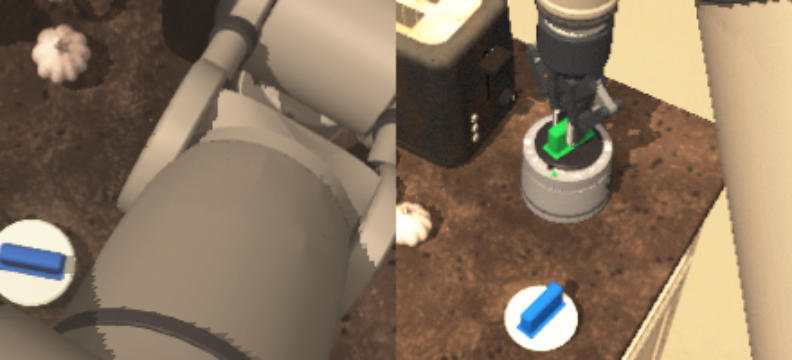

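View pics/wrist3.png

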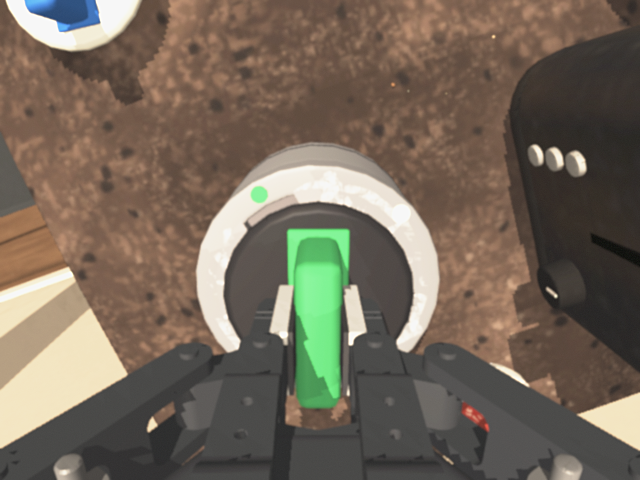

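The lid sits flat on the collar and has turned 30° with the gripper. The slot edge shows beside the green dot at (260,195), and the white "locked" dot at (400,213) lies ahead.

```bash

python3 -m pendant '[{"x":0,"y":0,"z":0,"ax":0,"ay":0,"az":-0.05,"fingers":0},{"x":0,"y":0,"z":0,"ax":0,"ay":0,"az":-0.1,"fingers":0},{"x":0,"y":0,"z":0,"ax":0,"ay":0,"az":-0.15,"fingers":0},{"x":0,"y":0,"z":0,"ax":0,"ay":0,"az":-0.2,"fingers":0},{"x":0,"y":0,"z":0,"ax":0,"ay":0,"az":-0.25,"fingers":0},{"x":0,"y":0,"z":0,"ax":0,"ay":0,"az":-0.3,"fingers":0},{"x":0,"y":0,"z":0,"ax":0,"ay":0,"az":-0.3,"fingers":0}]'; python3 -c "
from plant import telemetry as t;print(t.get_state()['torque'])"
python3 -m pendant '[{"x":0,"y":0,"z":0,"ax":0,"ay":0,"az":-0.02,"fingers":0},{"x":0,"y":0,"z":0,"ax":0,"ay":0,"az":-0.04,"fingers":0},{"x":0,"y":0,"z":0,"ax":0,"ay":0,"az":-0.04,"fingers":0}]'; python3 -c "
from plant import telemetry as t;print(t.get_state()['torque'])"
```

```text
time: 9.2
tool_pos: [0.5299, -0.2131, 0.1022]
eef_rot: [-90.0, -0.0, -55.1]
contact_force: [-0.1, -0.3, 5.6]
grip_width: 0.0148
[0.14189916 0.27363743 0.0547591 ]
time: 9.57
tool_pos: [0.5298, -0.2131, 0.1022]
eef_rot: [-90.0, -0.0, -59.8]
contact_force: [-1.3, -0.7, 5.7]
grip_width: 0.0147
[0.01496426 0.3562412  0.39249794]
```

```bash

python3 -m pendant '[{"x":0,"y":0,"z":0,"ax":0,"ay":0,"az":-0.02,"fingers":0},{"x":0,"y":0,"z":0,"ax":0,"ay":0,"az":-0.02,"fingers":0}]'; python3 -c "
from plant import telemetry as t;print(t.get_state()['torque'])"
python3 -m pendant '[{"x":0,"y":0,"z":0,"ax":0,"ay":0,"az":-0.02,"fingers":0},{"x":0,"y":0,"z":0,"ax":0,"ay":0,"az":-0.02,"fingers":0}]'; python3 -c "
from plant import telemetry as t;print(t.get_state()['torque'])"; python3 look.py 4
```

```text
time: 9.82
tool_pos: [0.5297, -0.2131, 0.1022]
eef_rot: [-90.0, -0.0, -62.1]
contact_force: [-2.2, -0.3, 5.2]
grip_width: 0.0151
[0.08886542 0.29644579 1.24952104]
time: 10.07
tool_pos: [0.5299, -0.213, 0.1021]
eef_rot: [-90.0, -0.0, -64.6]
contact_force: [-2.3, -0.9, 4.6]
grip_width: 0.0147
[0.15134968 0.20705649 1.11713313]
10.075 [ 0.5299 -0.213   0.1021] [-9.001e+01 -5.000e-02 -6.455e+01] [-2.3 -0.9  4.6] 0.014745383176267004
```

View pics/wrist4.png

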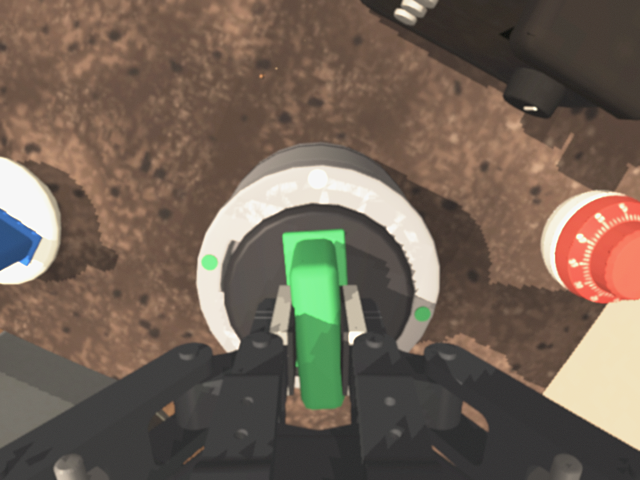

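Torque has risen to about 1.2 N·m and the bar is slipping a few degrees in the pads, so the lid is at its stop. The bar points at the white dot at (318,178). Now I release.

```bash

python3 -m pendant '[{"x":0,"y":0,"z":0,"ax":0,"ay":0,"az":0.015,"fingers":0},{"x":0,"y":0,"z":0,"ax":0,"ay":0,"az":0.015,"fingers":60},{"x":0,"y":0,"z":0,"ax":0,"ay":0,"az":0.015,"fingers":60},{"x":0,"y":0,"z":0,"ax":0,"ay":0,"az":0.015,"fingers":60},{"x":0,"y":0,"z":0,"ax":0,"ay":0,"az":0.015,"fingers":60},{"x":0,"y":0,"z":0,"ax":0,"ay":0,"az":0.015,"fingers":60}]'
python3 -m pendant '[{"x":0,"y":0,"z":0.2,"ax":0,"ay":0,"az":0,"fingers":60},{"x":0,"y":0,"z":0.5,"ax":0,"ay":0,"az":0,"fingers":60},{"x":0,"y":0,"z":1,"ax":0,"ay":0,"az":0,"fingers":60},{"x":0,"y":0,"z":1,"ax":0,"ay":0,"az":0,"fingers":60}]'
python3 -m pendant '[{"x":-0.6,"y":0.3,"z":0.5,"ax":0,"ay":0,"az":0,"fingers":60},{"x":-1,"y":0.6,"z":0.5,"ax":0,"ay":0,"az":0,"fingers":60},{"x":-1,"y":1,"z":0.5,"ax":0,"ay":0,"az":0,"fingers":60}]'
python3 -m pendant '[{"x":0,"y":0.5,"z":0,"ax":0,"ay":0,"az":0,"fingers":60},{"x":0,"y":1,"z":0,"ax":0,"ay":0,"az":0,"fingers":60}]'
python3 -m pendant '[{"x":0,"y":0.5,"z":0,"ax":0,"ay":0,"az":0,"fingers":60},{"x":0,"y":1,"z":0,"ax":0,"ay":0,"az":0,"fingers":60},{"x":0,"y":1,"z":0,"ax":0,"ay":0,"az":0,"fingers":60}]'
python3 look.py 5
python3 - <<'E'
from h import *
for n,g,b in(("top",(390,190),(277,246)),("scene",(335,175),(321,272))):
    c=dict(np.load(f"pics/{n}5.npz"));px=np.argwhere(c["z_map"]>0)[:,::-1];P=dep(c,px)
    for q,zl,zh,nm in((g,.118,.132,"grip"),(b,.05,.063,"blue")):
        m=(np.hypot(*(px-q).T)<45)&(P[:,2]>zl)&(P[:,2]<zh);T=P[m]
        if m.sum()>5: print(n,nm,m.sum(),np.median(T[:,2]),cv2.minAreaRect((T[:,:2]*1000).astype(np.float32)))
E
```

```text
time: 10.98
tool_pos: [0.5298, -0.213, 0.1017]
eef_rot: [-90.0, 0.0, -63.0]
contact_force: [-0.8, 0.3, -0.5]
grip_width: 0.0516
time: 11.48
tool_pos: [0.5317, -0.2141, 0.2061]
eef_rot: [-89.7, -0.4, -63.0]
contact_force: [0.5, -0.5, -0.3]
grip_width: 0.0511
time: 11.85
tool_pos: [0.4274, -0.1124, 0.252]
eef_rot: [-90.0, -0.0, -63.2]
contact_force: [0.5, 0.1, 0.0]
grip_width: 0.051
time: 12.1
tool_pos: [0.4292, -0.0117, 0.2513]
eef_rot: [-90.0, 0.0, -63.1]
contact_force: [1.4, -0.1, -0.4]
grip_width: 0.0513
time: 12.48
tool_pos: [0.429, 0.0897, 0.2511]
eef_rot: [-90.0, 0.1, -62.7]
contact_force: [-0.1, -0.3, -0.4]
grip_width: 0.0512
12.475 [0.429  0.0897 0.2511] [-9.005e+01  6.000e-02 -6.274e+01] [-0.1 -0.3 -0.4] 0.05124747585952125
top grip 400 0.12528270547202353 ((527.0347290039062, -212.9558868408203), (56.154178619384766, 16.477561950683594), 31.794475555419922)
top blue 362 0.05729586297650663 ((457.5183410644531, -33.187721252441406), (55.921688079833984, 16.77654266357422), 79.72279357910156)
scene grip 170 0.1244304745993256 ((520.6245727539062, -214.93405151367188), (46.426658630371094, 15.725767135620117), 31.55404281616211)
scene blue 235 0.05643305638314966 ((456.44146728515625, -33.56318664550781), (55.398372650146484, 16.903976440429688), 80.03956604003906)
```

View pics/m5.png

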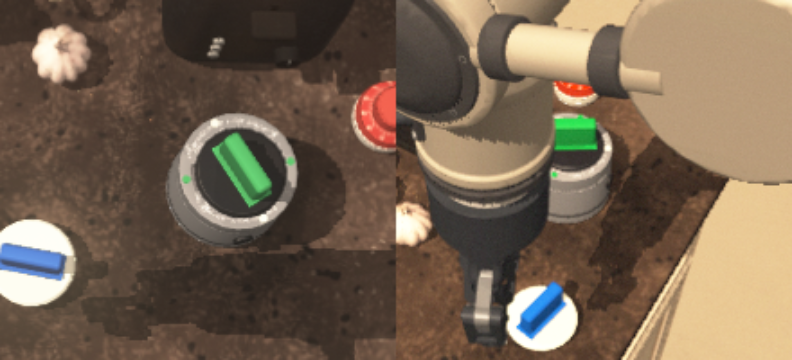

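The top view shows the green grip at (242,168), pointing at the white dots, with the lid flat on the collar. Its top is at 125 mm, as expected, and it has turned about 69°. The white lid has not moved, so I hand in.

```bash
python3 -c "
from plant import hand_in;print(hand_in())"
```

```text
the job is handed in; nothing more can be done
None
```

The spice grinder is closed with its own lid, and I handed the job in at about 12.6 s of the 42 s allowed. I set the lid's lugs through the slots without resistance. The disc then met the collar at the expected height with about 5 N, and I turned it clockwise to its stop. There the torque rose to about 1.2 N·m and the grip began to slip in the pads. I then released it and moved the arm clear.

**Lid seating:** the grip top is at 124–125 mm, where 125 mm is expected, and the lid lies flat with its grip pointing at the white dots.

**Turn angle:** it measures about 69° from the slots, against the nominal stop of about 75°. That is within the well-locked 60–70°. I eased the gripper back about 2° before opening, so the lid may sit a degree or two short of the stop. I did not turn it again.

**White storage lid:** it stayed within 1 mm of where it started.

**Measurement disagreement:** the final lid centre from the top camera is about 3 mm from the grinder axis in x, which fits the play in the collar. The scene camera read 9 mm off, but the arm was partly blocking its view. The grinder centre also differed by about 2 mm between the two cameras.

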